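# Lay the red sharpening steel down in the white wash tray

### The arm

A 6-joint arm with a two-finger parallel gripper is mounted at the origin on the work surface. World frame = base frame: x ahead of the robot, y to its left, z up, the work surface at z = 0. Lengths are in m, angles in rad, forces in N, time in s.
With the tool pointing down it reaches from about 0.325 to 0.875 m from the base axis. Payload 4.4 kg.
Tool frame: the origin (TCP) lies at the very end of the fingers, on their centre line; the grasp point (between the pads) lies robot.hold_point_z behind it (robot.hold_point_z is the distance from the TCP to the grasp point, in m); z points along the fingers, y is the direction in which the jaws open and shut (so a half turn about z gives the same grasp; the last joint's range is limited). The gripper opens to 85 mm and grips with 20 to 120 N. Pads are 22 mm wide; open, the fingers measure 114 mm over their backs; the gripper's body (76 mm by 85 mm) begins 54 mm behind the grasp point. The pads swing forward as they close: fully open they stand 13 mm farther back than shut.
Start: joints at [-1.381, 0.207, 1.542, -0, 1.393, -0.15], TCP at [0.192, -0.542, 0.231] pointing down, gripper open.
Joint ranges: [-2.73, 2.73], [-0.86, 2.22], [0.23, 2.46], [-1.11, 4.25], [0.08, 2.63], [-2.82, 2.82]. Speed limits (rad/s): [2.79, 2.79, 3.14, 3.14, 3.14, 3.14].

### API

Orientations are given as a unit quaternion [w, x, y, z].
In Python, from bench import robot, eyes gives the robot as it stands.
- The arm moves only by the tool play_rows, never from a script. Its argument "commands" is a list of rows, each an object of numbers: "x", "y", "z": the shift along the world's x, y, z in cm; "ax", "ay", "az": the turn, a rotation vector about the world's x, y, z in degrees; "gripper": the opening, from 0 (shut) to 1 (fully open). In form: [{"x": .., "y": .., "z": .., "ax": .., "ay": .., "az": .., "gripper": ..}, ...]. A call has 1 to 10 rows; each row shifts and turns the pose as measured when the row begins; what a row does not reach is not made up. A row lasts 1/8 s, in which the tool goes at most 62.5 mm and 10.7 degrees, less where a joint would pass 70% of its speed; a pose out of reach is approached as far as the arm can. A call with a gripper value outside its range is refused whole. The fingers move at their own pace and stop on an object; the grip force is fixed at half the most. Time passes only in rows, so rows that do not move let the fingers close. It gives the time, the measured TCP pose, the force and the opening at its end, in the units of the state.
- robot.observe(): the state, without advancing time (a new reading comes with each control period).
- eyes.read_camera(name): name is "scene" or "top" or "wrist"; returns a dict with "color" (420x560x3 uint8, red, green, blue), "K" (3x3 intrinsics, pixels), "R" (3x3) and "t" (3): a world point X has camera coordinates R X + t; the wrist camera has in their place "mount" (4x4, takes a point from camera to tool coordinates, whose origin is the TCP and whose axes are the flange's). Camera axes: x right, y down, z forward; pixel columns grow to the right and rows downward; lengths in m; the calibration is good to about 2 mm. The wrist camera is an equidistant fisheye: a pixel r from the principal point sees the ray r / f radians off the axis. A picture is of the moment at which its call begins: read the wrist's pose just before it. There is no depth.
- robot.job_done(): hands the job in, once; it reports no verdict.
The state is a dict: "t": time; "qpos": joint angles; "joint_velocities": joint speeds; "joint_torque": joint torques, N m; "eef_pos": TCP position; "orientation": TCP orientation; "ft_force": force on the tool from outside, world axes, zero at the start; "wrist_torque": the same for the moment, N m; "gripper_width": opening from 0.0 (shut) to 1.0 (fully open).
Only numpy, scipy, OpenCV 4.12 (cv2) and the standard library are available. Lean on these libraries where they do the work, as an engineer would, in place of code of your own. Each camera call takes 0.05 s, during which the arm holds its last target.

### The job

In the butcher's prep room, draw the red-handled sharpening steel up out of the white block, set its tip down on the floor of the white tray and, still pinching the handle, swing the steel down over its resting tip, so that it pivots between the fingers until it lies flat. Let go only once it is flat or nearly so; it must be left lying about the middle of the tray, along the tray's length, handle at whichever end you like. Leave the blue-handled steel standing in the block.

Things in the scene. Friction and masses are not known exactly. Their poses are not given: they have to be found in the camera images.
- red_steel: Red-handled sharpening steel, 240 mm, 0.18 kg, standing tip down in a white block. Origin: centre of the tip's flat end; z runs from tip to handle end (up at the start); x, y are square to the handle's flats. From the tip: round rod, 12 mm diameter, to 140 mm; guard 28 x 28 mm to 146 mm; square red handle 24 x 24 mm to 240 mm, all four sides flat, either pair can be pinched
- red_center (a point): Middle of the red-handled steel, on its axis, 120 mm from the tip and from the handle's end; axes as red_steel. At the start the tip is 15 mm and the handle's end 255 mm above the table; it must rise 60 mm to leave its hole
- blue_steel: Same steel with a blue handle, same origin and axes, 85 mm from the red one in the other hole of the block (nearer or farther varies); to be left standing. The fixed white plastic block is 180 x 90 mm (holes in a row along the 180, roughly away from the robot) and 75 mm high, holes 14.5 mm wide and 60 mm deep
- tray: Shallow white plastic tray, fixed to the table, 360 x 190 mm outside, lip 16 mm high and 5 mm thick. Origin: centre of its underside on the table; x along its 360 mm length, y along its width, z up. Its flat floor is 4 mm thick (top 4 mm above the origin)
Mind the look-alikes: they are no part of the job. Of the things like the red_steel, leave any that is green or yellow; of the rest the smaller one is meant.

How it is judged:
By the outcome, as a careful person would: the job done as asked, in the order asked, and still so for the second after the job is handed in, with the robot touching nothing.
It also fails if it takes over 51 s, if anything falls off the work surface, if the arm or the gripper's body presses on something with over 40 N, if the wrist force passes 120 N, or if a joint passes its speed limit or range.

## Working session

There is one attempt and no reset: what is moved stays moved. The work goes in short steps, Python scripts to look and compute and a tool call to move; the robot and the scene stay as the last step left them, time stands still between calls to the robot, and variables do not carry over. Pictures are saved under pics/ and viewed, and the job is handed in when it is done.

Besides the shell and the picture viewer there is one more tool, called after ">>>" by a JSON object that holds its "op" and its "data", one argument or row to a line. play_rows: Moves the arm, as the interface text tells. Its arguments: {"type":"object","properties":{"commands":{"type":"array"}},"required":["commands"]}

```bash
ls; mkdir -p pics; python3 - <<'E'
from bench import robot, eyes
import cv2
print(robot.observe(), robot.hold_point_z)
for n in ["scene","top","wrist"]:
    c=eyes.read_camera(n); cv2.imwrite(f"pics/{n}0.png",c["color"][:,:,::-1])
    print(n,{k:v for k,v in c.items() if k!="color"})
E
```

```text
pics
{'t': 0.0, 'qpos': array([-1.38051620e+00,  2.07423011e-01,  1.54297922e+00,  1.78351115e-05,
        1.39348660e+00, -1.50486906e-01]), 'joint_velocities': array([ 0.00088943, -0.00038601, -0.00027229,  0.00156829, -0.00035462,
       -0.00065068]), 'joint_torque': array([-1.12649184e-04, -3.83035862e+01, -2.91593242e+01, -3.64090556e-04,
        1.05158615e-02, -8.37616312e-06]), 'eef_pos': array([ 0.19202666, -0.54117871,  0.23011207]), 'orientation': array([-1.14803539e-03,  9.85519429e-01,  1.69558654e-01, -1.40673592e-05]), 'ft_force': array([ 0.59492782, -0.32993695,  0.51544647]), 'wrist_torque': array([-0.02651938, -0.01919497, -0.01452011]), 'gripper_width': 0.9998254435370574} 0.0187
scene {'K': array([[522.90500881,   0.        , 275.63964331],
       [  0.        , 522.90500881, 209.44221077],
       [  0.        ,   0.        ,   1.        ]]), 'R': array([[ 0.35806422,  0.93348144, -0.02006013],
       [ 0.5064622 , -0.21222808, -0.83573637],
       [-0.78440172,  0.2890876 , -0.54876434]]), 't': array([-0.26798354, -0.19648251,  1.57445132])}
top {'K': array([[43
[... 163 characters left out ...]
375385, -0.99969614, -0.00658705],
       [-0.99667266, -0.0231671 , -0.07814657],
       [ 0.07797022,  0.00842142, -0.99692012]]), 't': array([0.03910875, 0.58368154, 0.88051108])}
wrist {'K': array([[325.1922621 ,   0.        , 279.86014421],
       [  0.        , 325.1922621 , 212.617     ],
       [  0.        ,   0.        ,   1.        ]]), 'mount': array([[ 3.44638467e-04, -9.47107476e-01, -3.20916359e-01,
         8.29430711e-02],
       [ 9.99999932e-01,  2.84643518e-04,  2.33862928e-04,
        -6.70798963e-04],
       [-1.30146566e-04, -3.20916418e-01,  9.47107510e-01,
        -1.42181011e-01],
       [ 0.00000000e+00,  0.00000000e+00,  0.00000000e+00,
         1.00000000e+00]])}
```

View pics/scene0.png

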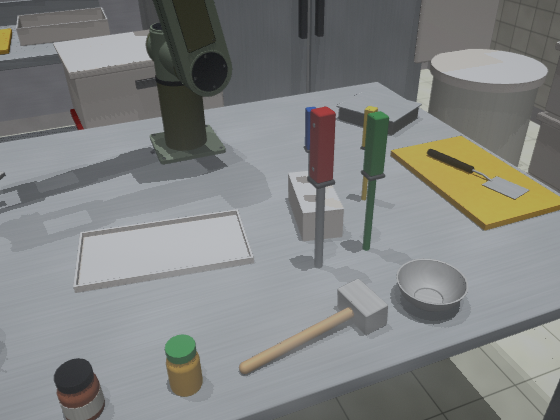

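View pics/top0.png

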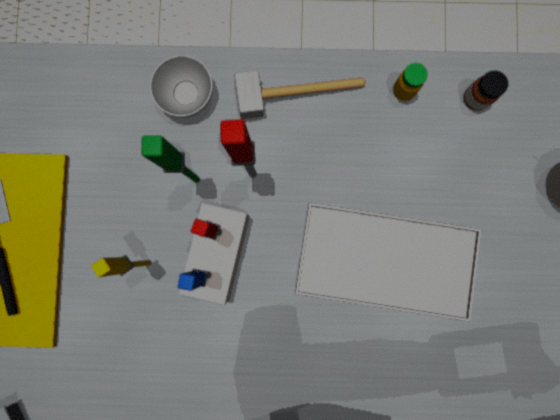

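View pics/wrist0.png

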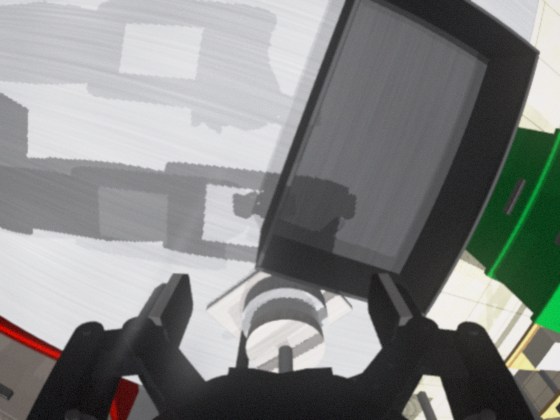

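```bash
cat > h.py <<'E'
import numpy as np, cv2
from bench import robot, eyes
from scipy.spatial.transform import Rotation as Rn
def ray(c,u,v,pose=None):
    K=c["K"]
    if "mount" in c:
        p,q=pose; dx,dy=u-K[0,2],v-K[1,2]; r=np.hypot(dx,dy); th=r/K[0,0]
        d=np.array([np.sin(th)*dx/r,np.sin(th)*dy/r,np.cos(th)])
        R=Rn.from_quat(np.roll(q,-1)).as_matrix(); M=c["mount"]
        return p+R@M[:3,3], R@M[:3,:3]@d
    d=np.linalg.inv(K)@[u,v,1]; R=c["R"]
    d=R.T@d
    return -R.T@c["t"], d/np.linalg.norm(d)
def atz(r,z): o,d=r; return o+d*(z-o[2])/d[2]
def tri(r1,r2):
    A=np.zeros((3,3));b=np.zeros(3)
    for o,d in (r1,r2):
        P=np.eye(3)-np.outer(d,d); A+=P;b+=P@o
    x=np.linalg.solve(A,b); return x,[np.linalg.norm((np.eye(3)-np.outer(d,d))@(x-o)) for o,d in (r1,r2)]
def proj(c,X,pose=None):
    if "mount" in c:
        p,q=pose;R=Rn.from_quat(np.roll(q,-1)).as_matrix(); M=c["mount"]
        X=M[:3,:3].T@(R.T@(np.array(X)-p)-M[:3,3]); th=np.arctan2(np.hypot(X[0],X[1]),X[2]); r=np.hypot(X[0],X[1])
        return c["K"][:2,2]+c["K"][0,0]*th*X[:2]/r
    x=c["K"]@(c["R"]@np.array(X)+c["t"]); return x[:2]/x[2]
def pose():
    s=robot.observe(); return s["eef_pos"],s["orientation"]
E
python3 - <<'E'
from h import *
a=cv2.imread("pics/top0.png")
cr=a[195:315,165:255]; cv2.imwrite("pics/crop1.png",cv2.resize(cr,None,fx=5,fy=5,interpolation=cv2.INTER_CUBIC))
cr=a[195:330,285:490]; cv2.imwrite("pics/crop2.png",cv2.resize(cr,None,fx=3.9,fy=3.9,interpolation=cv2.INTER_CUBIC))
E
```

```text
(no output)
```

View pics/crop1.png

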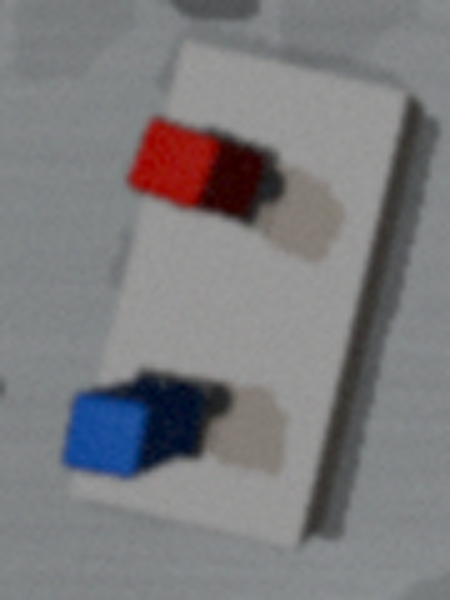

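View pics/crop2.png

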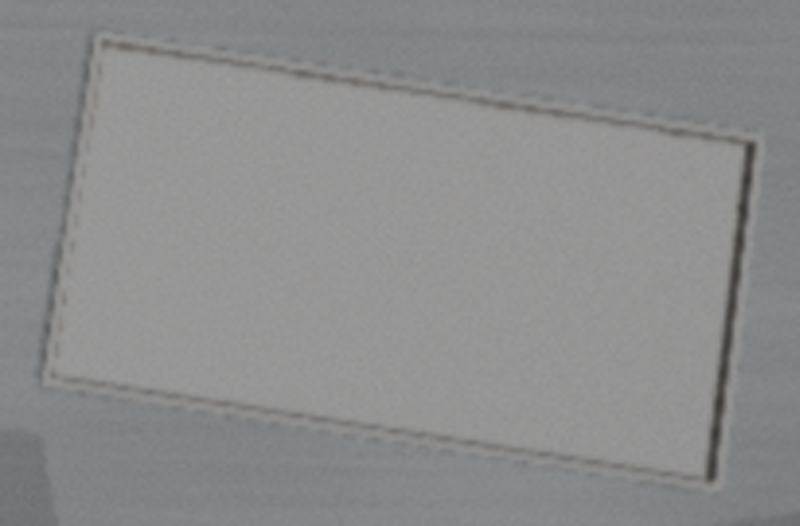

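```bash
python3 - <<'E'
from h import *
c=eyes.read_camera("top")
def f(P,off,s): return [((x+.5)/s-.5+off[0],(y+.5)/s-.5+off[1]) for x,y in P]
for nm,P,off,s,z in [("red",[(155,118),(220,135),(202,205),(130,183)],(165,195),5,.255),("blue",[(80,390),(152,395),(135,475),(63,465)],(165,195),5,.255),("block",[(182,42),(412,95),(300,545),(72,495)],(165,195),5,.075),("tray",[(97,35),(762,135),(717,488),(45,383)],(285,195),3.9,.016)]:
    X=np.array([atz(ray(c,*p),z) for p in f(P,off,s)])
    print(nm,X[:,:2].round(4).tolist(),X.mean(0).round(4)); 
    for i in range(4):
        d=X[(i+1)%4]-X[i]; print("  ",np.linalg.norm(d).round(4),np.degrees(np.arctan2(d[1],d[0])).round(1))
    if nm=="tray":
        s_=eyes.read_camera("scene"); print([proj(s_,x).round(0).tolist() for x in X])
E
```

```text
red [[0.5543, 0.1883], [0.5496, 0.1682], [0.528, 0.1729], [0.5342, 0.1952]] [0.5415 0.1812 0.255 ]
   0.0207 -103.3
   0.022 167.7
   0.0231 74.5
   0.0212 -18.9
blue [[0.4711, 0.2078], [0.4701, 0.1859], [0.446, 0.1901], [0.4485, 0.212]] [0.4589 0.199  0.255 ]
   0.022 -92.5
   0.0245 170.1
   0.0221 83.6
   0.023 -10.5
block [[0.5956, 0.2175], [0.5769, 0.1272], [0.4033, 0.1648], [0.42, 0.253]] [0.499  0.1906 0.075 ]
   0.0922 -101.7
   0.1777 167.8
   0.0898 79.2
   0.1791 -11.4
tray [[0.6053, 0.0034], [0.5602, -0.3497], [0.3755, -0.3243], [0.4211, 0.0272]] [ 0.4905 -0.1608  0.016 ]
   0.356 -97.3
   0.1865 172.2
   0.3544 82.6
   0.1858 -7.3
[[252.0, 255.0], [75.0, 285.0], [82.0, 231.0], [237.0, 208.0]]
```

>>> {"op": "play_rows", "data": {
  "commands": [
    {"x": 2.8,"y": 5.0,"z": 1.2,"az": 6},
    {"x": 2.8,"y": 5.0,"z": 1.2,"az": 6},
    {"x": 2.8,"y": 5.0,"z": 1.2,"az": 6},
    {"x": 2.8,"y": 5.0,"z": 1.2,"az": 6},
    {"x": 2.8,"y": 5.0,"z": 1.2,"az": 6},
    {"x": 2.8,"y": 5.0,"z": 1.2,"az": 6},
    {"x": 2.8,"y": 5.0,"z": 1.2,"az": 6},
    {"x": 2.8,"y": 5.0,"z": 1.2,"az": 6},
    {"x": 2.8,"y": 5.0,"z": 1.2,"az": 6},
    {"x": 2.8,"y": 5.0,"z": 1.2,"az": 6}
  ]
}}

```text
invalid input at $.commands[0]: expected keys x, y, z, ax, ay, az, gripper
```

```bash
python3 - <<'E'
from h import *
s=eyes.read_camera("scene"); t=eyes.read_camera("top")
for b,sc in [((263,183),(320,266)),((203,187),(369,247)),((152,263),(364,199))]:
    print(atz(ray(t,*b),0),atz(ray(s,*sc),0))
for b,sc in [((235,125),(322,112)),((153,146),(377,118)),((101,267),(372,111))]:
    print(tri(ray(t,*b),ray(s,*sc)))
E
```

```text
[0.64872171 0.10239698 0.        ] [0.67278342 0.12748865 0.        ]
[0.63723494 0.22980976 0.        ] [0.6547171  0.25283387 0.        ]
[0.47401344 0.33083739 0.        ] [0.47856518 0.33826967 0.        ]
(array([0.67596112, 0.12054961, 0.34278241]), [np.float64(0.0007285203577185333), np.float64(0.0007285203577184718)])
(array([0.65417618, 0.24367683, 0.30177913]), [np.float64(0.0003994099580844133), np.float64(0.0003994099580845148)])
(array([0.47559708, 0.34045717, 0.23065433]), [np.float64(0.0007297684798888243), np.float64(0.0007297684798888796)])
```

>>> {"op": "play_rows", "data": {
  "commands": [
    {"x": 2.8,"y": 5.0,"z": 1.2,"ax": 0,"ay": 0,"az": 6,"gripper": 1},
    {"x": 2.8,"y": 5.0,"z": 1.2,"ax": 0,"ay": 0,"az": 6,"gripper": 1},
    {"x": 2.8,"y": 5.0,"z": 1.2,"ax": 0,"ay": 0,"az": 6,"gripper": 1},
    {"x": 2.8,"y": 5.0,"z": 1.2,"ax": 0,"ay": 0,"az": 6,"gripper": 1},
    {"x": 2.8,"y": 5.0,"z": 1.2,"ax": 0,"ay": 0,"az": 6,"gripper": 1},
    {"x": 2.8,"y": 5.0,"z": 1.2,"ax": 0,"ay": 0,"az": 6,"gripper": 1},
    {"x": 2.8,"y": 5.0,"z": 1.2,"ax": 0,"ay": 0,"az": 6,"gripper": 1},
    {"x": 2.8,"y": 5.0,"z": 1.2,"ax": 0,"ay": 0,"az": 6,"gripper": 1},
    {"x": 2.8,"y": 5.0,"z": 1.2,"ax": 0,"ay": 0,"az": 6,"gripper": 1},
    {"x": 2.8,"y": 5.0,"z": 1.2,"ax": 0,"ay": 0,"az": 6,"gripper": 1}
  ]
}}

```text
t: 1.6
eef_pos: [0.4761, -0.0284, 0.3545]
orientation: [0.002, 0.761, 0.649, 0.002]
ft_force: [0.8, 0.4, 0.7]
gripper_width: 1.001
```

>>> {"op": "play_rows", "data": {
  "commands": [
    {"x": 1.8,"y": 4.5,"z": 0,"ax": 0,"ay": 0,"az": -1,"gripper": 1},
    {"x": 1.8,"y": 4.5,"z": 0,"ax": 0,"ay": 0,"az": -1,"gripper": 1},
    {"x": 1.8,"y": 4.5,"z": 0,"ax": 0,"ay": 0,"az": -1,"gripper": 1},
    {"x": 0,"y": 0,"z": 0,"ax": 0,"ay": 0,"az": 0,"gripper": 1}
  ]
}}

```text
t: 2.1
eef_pos: [0.5329, 0.115, 0.3561]
orientation: [0.003, 0.776, 0.631, 0.003]
ft_force: [-0.1, -0.2, 0.9]
gripper_width: 1.0
```

```bash
python3 - <<'E'
from h import *
p=pose(); print(p)
c=eyes.read_camera("wrist"); cv2.imwrite("pics/w1.png",c["color"][:,:,::-1])
np.savez("w1.npz",p=p[0],q=p[1])
for X in [(.5415,.181,.255),(.459,.199,.255)]: print(proj(c,X,p))
E
```

```text
(array([0.53287567, 0.11496819, 0.3560936 ]), array([0.00347739, 0.77556209, 0.63125334, 0.00325121]))
[271.98223066 129.08857545]
[162.909366   131.57445766]
```

View pics/w1.png

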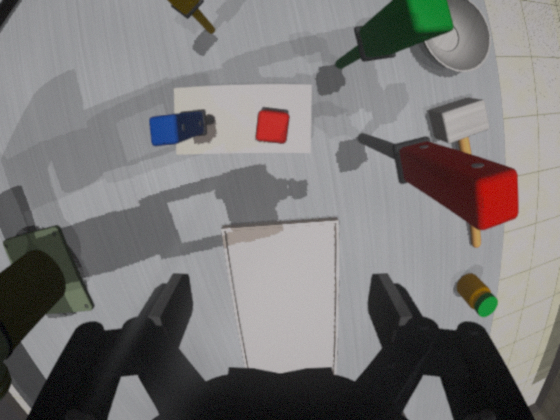

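```bash
python3 - <<'E'
from h import *
a=cv2.imread("pics/w1.png"); cr=a[75:165,140:320]; cv2.imwrite("pics/crop3.png",cv2.resize(cr,None,fx=4.4,fy=4.4,interpolation=cv2.INTER_CUBIC))
E
```

```text
(no output)
```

View pics/crop3.png

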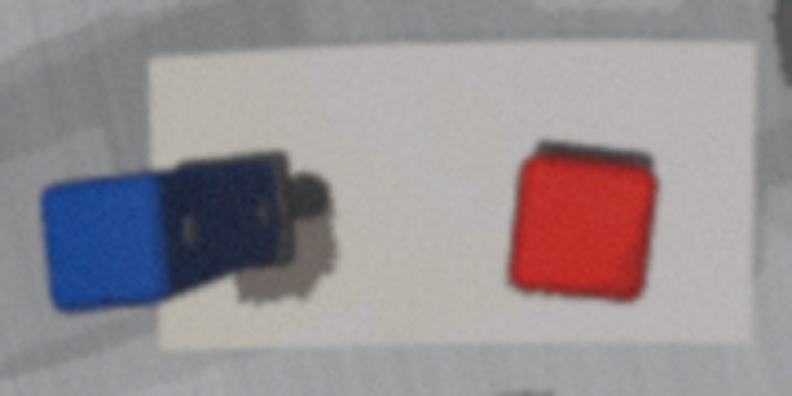

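```bash
python3 - <<'E'
from h import *
d=np.load("w1.npz"); p=(d["p"],d["q"])
w=eyes.read_camera("wrist"); t=eyes.read_camera("top")
P=[(524,155),(657,172),(642,301),(510,288)]
P=[((x+.5)/4.4-.5+140,(y+.5)/4.4-.5+75) for x,y in P]
X=np.array([atz(ray(w,*q,p),.255) for q in P]); print(X.round(4),X.mean(0))
for i in range(4):
    e=X[(i+1)%4]-X[i]; print(np.linalg.norm(e).round(4),np.degrees(np.arctan2(e[1],e[0])).round(1))
T=np.mean([((x+.5)/5-.5+165,(y+.5)/5-.5+195) for x,y in [(155,118),(220,135),(202,205),(130,183)]],0)
print(tri(ray(t,*T),ray(w,*np.mean(P,0),p)))
# tray corners from wrist
for u,v in [(222,227),(337,219)]: print(atz(ray(w,u,v,p),.016))
B=[(150,58),(756,42),(748,343),(163,350)]
print([atz(ray(w,(x+.5)/4.4-.5+140,(y+.5)/4.4-.5+75,p),.075).round(4).tolist() for x,y in B])
E
```

```text
[[0.5349 0.1972 0.255 ]
 [0.5561 0.1898 0.255 ]
 [0.5492 0.1686 0.255 ]
 [0.5278 0.1755 0.255 ]] [0.54200433 0.1827739  0.255     ]
0.0225 -19.3
0.0222 -108.0
0.0225 162.3
0.0228 71.8
(array([0.54182448, 0.18240847, 0.24883419]), [np.float64(2.8318744450641126e-05), np.float64(2.8318744450668915e-05)])
[0.4240254  0.03134236 0.016     ]
[0.60690948 0.0067744  0.016     ]
[[0.422, 0.2538, 0.075], [0.5978, 0.2169, 0.075], [0.5784, 0.1292, 0.075], [0.404, 0.1659, 0.075]]
```

>>> {"op": "play_rows", "data": {
  "commands": [
    {"x": 0.5,"y": 3.4,"z": 0,"ax": 0,"ay": 0.5,"az": -3,"gripper": 1},
    {"x": 0.4,"y": 3.3,"z": 0,"ax": 0,"ay": 0,"az": -3,"gripper": 1},
    {"x": 0,"y": 0,"z": -3,"ax": 0,"ay": 0,"az": 0,"gripper": 0.8},
    {"x": 0,"y": 0,"z": -2,"ax": 0,"ay": 0,"az": 0,"gripper": 0.8},
    {"x": 0,"y": 0,"z": 0,"ax": 0,"ay": 0,"az": 0,"gripper": 0.8}
  ]
}}

```text
t: 2.88
eef_pos: [0.5416, 0.1719, 0.3072]
orientation: [0.003, 0.814, 0.581, -0.0]
ft_force: [0.3, -1.0, -0.3]
gripper_width: 0.799
```

```bash
python3 - <<'E'
from h import *
p=pose(); R=Rn.from_quat(np.roll(p[1],-1)).as_matrix(); print(p[0],R[:,2],np.degrees(np.arctan2(R[1,1],R[0,1])))
c=eyes.read_camera("wrist"); a=c["color"][:,:,::-1].copy(); 
for X in [(.5418,.182,.255)]: u=proj(c,X,p); print(u)
cv2.imwrite("pics/w2.png",a)
E
```

```text
[0.54162452 0.17194476 0.3072282 ] [ 0.00335412 -0.00477253 -0.99998299] -18.902740653010245
[274.87669534 224.07381876]
```

View pics/w2.png

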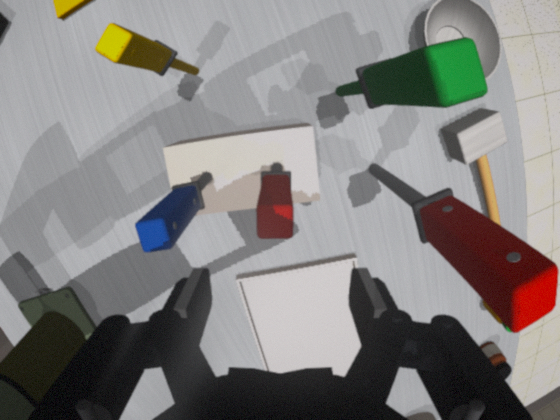

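>>> {"op": "play_rows", "data": {
  "commands": [
    {"x": 0,"y": 1.0,"z": 0,"ax": 0,"ay": 0,"az": 0.8,"gripper": 0.8},
    {"x": 0,"y": 0,"z": -1.5,"ax": 0,"ay": 0,"az": 0,"gripper": 0.8},
    {"x": 0,"y": 0,"z": 0,"ax": 0,"ay": 0,"az": 0,"gripper": 0.8}
  ]
}}

```text
t: 3.3
eef_pos: [0.5435, 0.1815, 0.2954]
orientation: [0.004, 0.81, 0.587, 0.003]
ft_force: [-0.8, 0.7, -0.3]
gripper_width: 0.798
```

```bash
python3 - <<'E'
from h import *
p=pose(); R=Rn.from_quat(np.roll(p[1],-1)).as_matrix(); print(p[0],R[:,2],np.degrees(np.arctan2(R[1,1],R[0,1])))
c=eyes.read_camera("wrist"); a=c["color"][:,:,::-1].copy(); 
for X in [(.5418,.182,.255)]: u=proj(c,X,p); print(u)
cv2.imwrite("pics/w3.png",cv2.resize(a[160:360,160:400],None,fx=3,fy=3,interpolation=cv2.INTER_CUBIC))
E
```

```text
[0.54350485 0.18153332 0.29540099] [ 0.01006532 -0.00377108 -0.99994223] -18.17200477398417
[276.52892613 245.74023022]
```

View pics/w3.png

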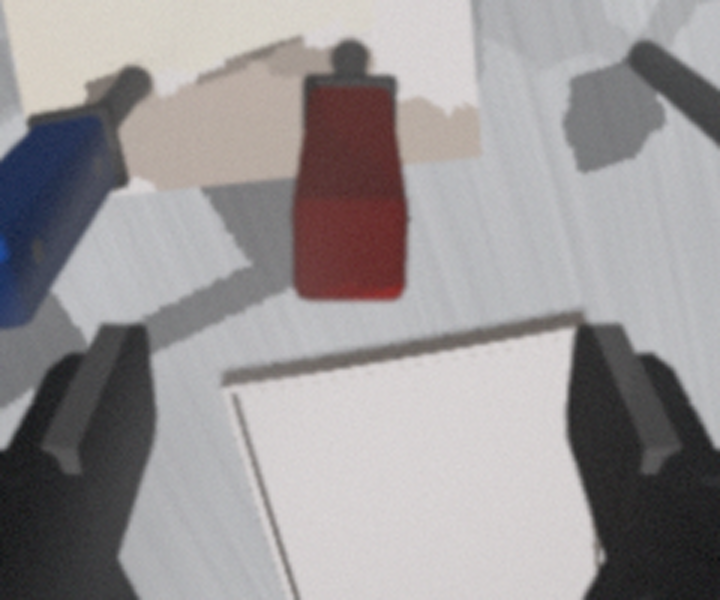

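>>> {"op": "play_rows", "data": {
  "commands": [
    {"x": -0.1,"y": 0.2,"z": -1.5,"ax": 0,"ay": 0.5,"az": 0,"gripper": 0.8},
    {"x": 0,"y": 0,"z": -2.5,"ax": 0,"ay": 0,"az": 0,"gripper": 0.8},
    {"x": 0,"y": 0,"z": -2.5,"ax": 0,"ay": 0,"az": 0,"gripper": 0.8},
    {"x": 0,"y": 0,"z": -2.0,"ax": 0,"ay": 0,"az": 0,"gripper": 0.8},
    {"x": 0,"y": 0,"z": 0,"ax": 0,"ay": 0,"az": 0,"gripper": 0.8}
  ]
}}

```text
t: 3.98
eef_pos: [0.5421, 0.1842, 0.2065]
orientation: [0.002, 0.81, 0.587, -0.001]
ft_force: [-0.1, -1.1, 0.1]
gripper_width: 0.802
```

```bash
python3 - <<'E'
from h import *
p=pose(); R=Rn.from_quat(np.roll(p[1],-1)).as_matrix(); print(p[0],R[:,2],np.degrees(np.arctan2(R[1,1],R[0,1])))
c=eyes.read_camera("wrist"); a=c["color"][:,:,::-1].copy(); 
for X in [(.5418,.182,.255)]: u=proj(c,X,p); print(u)
cv2.imwrite("pics/w4.png",a)
E
```

```text
[0.54209334 0.18415758 0.20650355] [ 0.00110777 -0.00334162 -0.9999938 ] -18.14830196034274
[281.58925343 347.16045385]
```

View pics/w4.png

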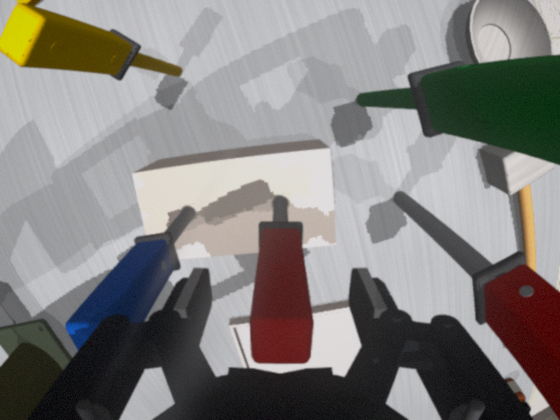

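>>> {"op": "play_rows", "data": {
  "commands": [
    {"x": 0,"y": 0,"z": -0.9,"ax": 0,"ay": 0,"az": 0,"gripper": 0.6},
    {"x": 0,"y": 0,"z": 0,"ax": 0,"ay": 0,"az": 0,"gripper": 0.4},
    {"x": 0,"y": 0,"z": 0,"ax": 0,"ay": 0,"az": 0,"gripper": 0.2},
    {"x": 0,"y": 0,"z": 0,"ax": 0,"ay": 0,"az": 0,"gripper": 0.2},
    {"x": 0,"y": 0,"z": 0,"ax": 0,"ay": 0,"az": 0,"gripper": 0.2}
  ]
}}

```text
t: 4.65
eef_pos: [0.5442, 0.1848, 0.2009]
orientation: [0.003, 0.81, 0.587, 0.002]
ft_force: [-0.0, 0.3, -1.4]
gripper_width: 0.272
```

>>> {"op": "play_rows", "data": {
  "commands": [
    {"x": 0,"y": 0,"z": 1,"ax": 0,"ay": 0,"az": 0,"gripper": 0},
    {"x": 0,"y": 0,"z": 1.5,"ax": 0,"ay": 0,"az": 0,"gripper": 0},
    {"x": 0,"y": 0,"z": 1.5,"ax": 0,"ay": 0,"az": 0,"gripper": 0},
    {"x": 0,"y": 0,"z": 2,"ax": 0,"ay": 0,"az": 0,"gripper": 0},
    {"x": 0,"y": 0,"z": 2,"ax": 0,"ay": 0,"az": 0,"gripper": 0},
    {"x": 0,"y": 0,"z": 2,"ax": 0,"ay": 0,"az": 0,"gripper": 0},
    {"x": 0,"y": 0,"z": 0,"ax": 0,"ay": 0,"az": 0,"gripper": 0}
  ]
}}

```text
t: 5.52
eef_pos: [0.5455, 0.1849, 0.311]
orientation: [0.005, 0.81, 0.587, 0.006]
ft_force: [-0.4, 0.0, -0.8]
gripper_width: 0.269
```

```bash
python3 - <<'E'
from h import *
s=robot.observe();print(s["eef_pos"],s["ft_force"],s["wrist_torque"],s["qpos"])
for n in ["scene","wrist"]:
    c=eyes.read_camera(n); cv2.imwrite(f"pics/{n}5.png",c["color"][:,:,::-1])
E
```

```text
[0.54546035 0.18489861 0.31103577] [-0.35806221  0.01705493 -0.82115681] [ 0.00296007 -0.0242176   0.03278611] [ 0.17843991  0.14965317  1.44423832 -0.003336    1.53350496  0.49529413]
```

View pics/scene5.png

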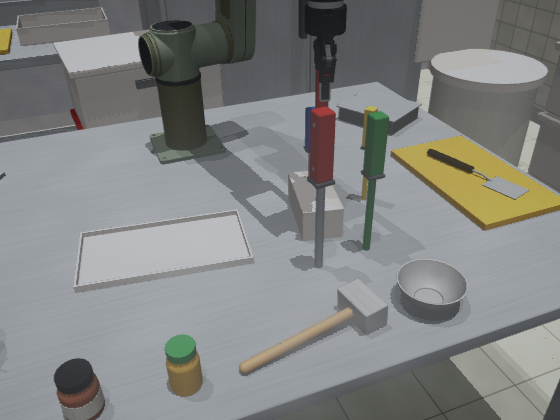

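View pics/wrist5.png

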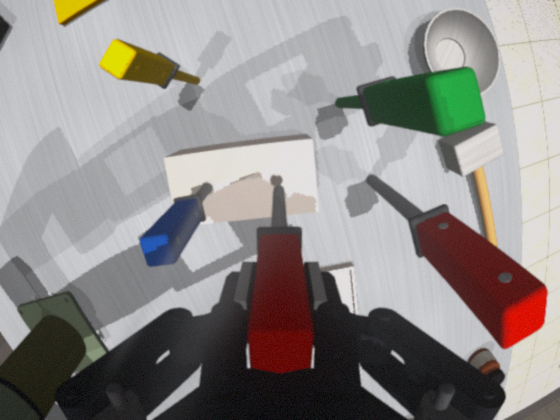

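>>> {"op": "play_rows", "data": {
  "commands": [
    {"x": -0.8,"y": -4.5,"z": -0.3,"ax": 0,"ay": 0.9,"az": 2.2,"gripper": 0},
    {"x": -0.8,"y": -4.5,"z": -0.3,"ax": 0,"ay": 0,"az": 2.2,"gripper": 0},
    {"x": -0.8,"y": -4.5,"z": -0.3,"ax": 0,"ay": 0,"az": 2.2,"gripper": 0},
    {"x": -0.8,"y": -4.5,"z": -0.3,"ax": 0,"ay": 0,"az": 2.2,"gripper": 0},
    {"x": -0.7,"y": -4.0,"z": -1.5,"ax": 0,"ay": 0,"az": 2.0,"gripper": 0},
    {"x": 0,"y": 0,"z": -1.5,"ax": 0,"ay": 0,"az": 0,"gripper": 0},
    {"x": 0,"y": 0,"z": 0,"ax": 0,"ay": 0,"az": 0,"gripper": 0}
  ]
}}

```text
t: 6.5
eef_pos: [0.4984, -0.04, 0.256]
orientation: [-0.007, 0.748, 0.663, -0.008]
ft_force: [-0.2, 0.1, -1.8]
gripper_width: 0.269
```

```bash
cat > look.py <<'E'
from h import *
import sys
n=sys.argv[1]
p=pose(); R=Rn.from_quat(np.roll(p[1],-1)).as_matrix(); s=robot.observe()
print("tcp",p[0],"zdir",R[:,2],"jaw",np.degrees(np.arctan2(R[1,1],R[0,1])),"F",s["ft_force"],s["wrist_torque"],"w",s["gripper_width"],s["t"])
np.savez(f"p{n}.npz",p=p[0],q=p[1])
for m in sys.argv[2:]:
    c=eyes.read_camera(m); a=c["color"][:,:,::-1]; cv2.imwrite(f"pics/{m}{n}.png",a)
    tip=p[0]+R@[0,0,-.0187]+R[:,2]*.2047 
    print(m,"pred tip",tip,proj(c,tip,p))
E
python3 look.py 6 scene wrist top
```

```text
tcp [ 0.49840381 -0.03998205  0.25600948] zdir [-2.08294974e-02 -9.49082568e-04 -9.99782592e-01] jaw -6.881431339372737 F [-0.1858892   0.05730865 -1.76062788] [-0.00686527 -0.0432378  -0.04559432] w 0.26916832645595656 6.5
scene pred tip [ 0.49452953 -0.04015858  0.07004992] [215.91680281 211.26308001]
wrist pred tip [ 0.49452953 -0.04015858  0.07004992] [279.82567807 187.23845729]
top pred tip [ 0.49452953 -0.04015858  0.07004992] [332.23094666 258.20208763]
```

View pics/scene6.png

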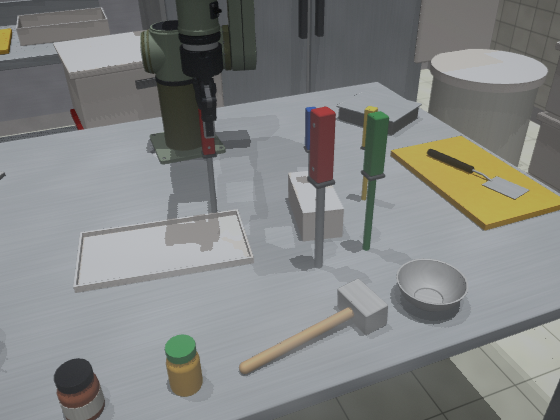

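View pics/wrist6.png

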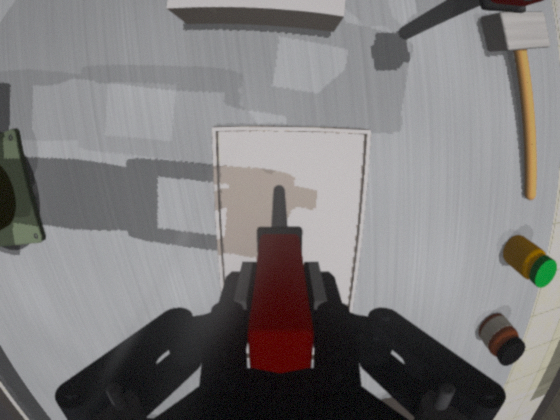

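View pics/top6.png

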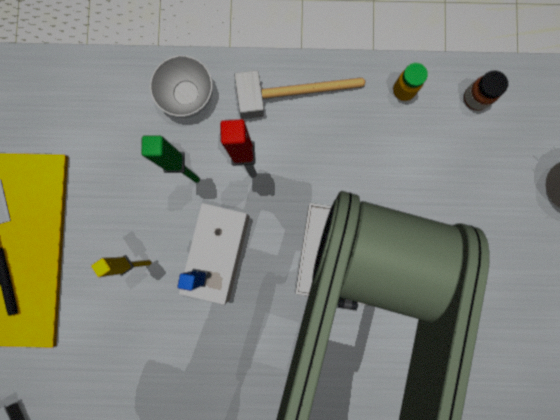

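>>> {"op": "play_rows", "data": {
  "commands": [
    {"x": 0.9,"y": 0,"z": -1.5,"ax": 0,"ay": -1.2,"az": 0,"gripper": 0},
    {"x": 0,"y": 0,"z": -1.5,"ax": 0,"ay": 0,"az": 0,"gripper": 0},
    {"x": 0,"y": 0,"z": -1,"ax": 0,"ay": 0,"az": 0,"gripper": 0},
    {"x": 0,"y": 0,"z": -0.5,"ax": 0,"ay": 0,"az": 0,"gripper": 0},
    {"x": 0,"y": 0,"z": 0,"ax": 0,"ay": 0,"az": 0,"gripper": 0}
  ]
}}

```text
t: 7.28
eef_pos: [0.5111, -0.0369, 0.2142]
orientation: [0.004, 0.746, 0.666, 0.002]
ft_force: [0.5, -0.7, -2.6]
gripper_width: 0.275
```

```bash
python3 look.py 7 scene wrist; python3 - <<'E'
from h import *
a=cv2.imread("pics/scene7.png")[170:300,60:260]; b=cv2.imread("pics/wrist7.png")[60:260,180:400]
cv2.imwrite("pics/s7c.png",cv2.resize(a,None,fx=4,fy=4,interpolation=cv2.INTER_CUBIC))
cv2.imwrite("pics/w7c.png",cv2.resize(b,None,fx=3,fy=3,interpolation=cv2.INTER_CUBIC))
E
```

```text
tcp [ 0.51108203 -0.03694144  0.21416925] zdir [ 0.00923209 -0.00319981 -0.99995226] jaw -6.469988049561158 F [ 0.52362521 -0.71355837 -2.61319933] [-0.01847255 -0.02952692 -0.02793379] w 0.2747978285413825 7.275
scene pred tip [ 0.5127992  -0.0375366   0.02817813] [220.89233797 231.18522333]
wrist pred tip [ 0.5127992  -0.0375366   0.02817813] [279.83305304 187.2407825 ]
```

View pics/s7c.png

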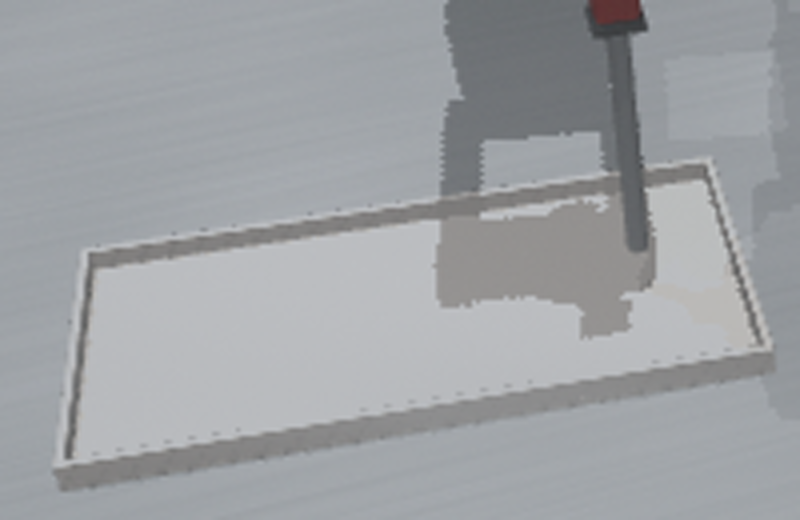

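View pics/w7c.png

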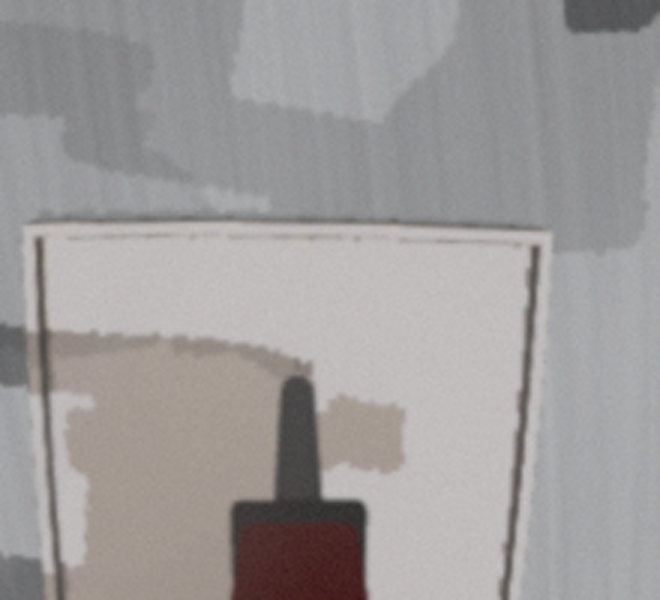

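>>> {"op": "play_rows", "data": {
  "commands": [
    {"x": -0.4,"y": -0.2,"z": -0.8,"ax": 0,"ay": 0.5,"az": -0.8,"gripper": 0},
    {"x": 0,"y": 0,"z": -0.6,"ax": 0,"ay": 0,"az": 0,"gripper": 0},
    {"x": 0,"y": 0,"z": 0,"ax": 0,"ay": 0,"az": 0,"gripper": 0},
    {"x": 0,"y": 0,"z": 0,"ax": 0,"ay": 0,"az": 0,"gripper": 0}
  ]
}}

```text
t: 7.88
eef_pos: [0.5076, -0.0397, 0.2006]
orientation: [0.002, 0.751, 0.66, -0.0]
ft_force: [-0.2, -0.9, -2.0]
gripper_width: 0.271
```

```bash
python3 look.py 8
```

```text
tcp [ 0.50763251 -0.03966841  0.20061717] zdir [ 0.00251009 -0.00398122 -0.99998892] jaw -7.363388407016293 F [-0.15044172 -0.92445413 -1.97291905] [-0.03109339 -0.01741055 -0.01876409] w 0.27086119666117836 7.875
```

>>> {"op": "play_rows", "data": {
  "commands": [
    {"x": 0,"y": 0,"z": -0.5,"ax": 0,"ay": 0,"az": 0,"gripper": 0},
    {"x": 0,"y": 0,"z": -0.3,"ax": 0,"ay": 0,"az": 0,"gripper": 0},
    {"x": 0,"y": 0,"z": -0.2,"ax": 0,"ay": 0,"az": 0,"gripper": 0},
    {"x": 0,"y": 0,"z": 0,"ax": 0,"ay": 0,"az": 0,"gripper": 0}
  ]
}}

```text
t: 8.38
eef_pos: [0.5078, -0.0397, 0.1901]
orientation: [0.002, 0.751, 0.66, -0.0]
ft_force: [0.5, -0.9, -1.1]
gripper_width: 0.279
```

```bash
python3 look.py 9
```

```text
tcp [ 0.5077782  -0.03965895  0.19008314] zdir [ 0.00286465 -0.00403491 -0.99998776] jaw -7.362102158098591 F [ 0.48567599 -0.94086077 -1.06334002] [-0.00359345 -0.01195374 -0.01430344] w 0.2791156727748727 8.375
```

>>> {"op": "play_rows", "data": {
  "commands": [
    {"x": 0,"y": 0,"z": -0.15,"ax": 0,"ay": 0,"az": 0,"gripper": 0},
    {"x": 0,"y": 0,"z": -0.15,"ax": 0,"ay": 0,"az": 0,"gripper": 0}
  ]
}}

```text
t: 8.62
eef_pos: [0.5084, -0.0398, 0.1899]
orientation: [0.003, 0.751, 0.66, 0.0]
ft_force: [-2.8, 0.6, 7.7]
gripper_width: 0.275
```

```bash
python3 look.py 10 scene; python3 - <<'E'
from h import *
a=cv2.imread("pics/scene10.png")[130:280,120:270]
cv2.imwrite("pics/s10c.png",cv2.resize(a,None,fx=4,fy=4,interpolation=cv2.INTER_CUBIC))
E
```

```text
tcp [ 0.50839165 -0.03980328  0.18985208] zdir [ 0.00399051 -0.00451982 -0.99998182] jaw -7.35336898542515 F [-2.76408758  0.64351721  7.65267132] [ 0.24678622  1.02984682 -0.00515389] w 0.27543007551434284 8.625
scene pred tip [ 0.50913388 -0.04064397  0.00385546] [219.93734898 239.51285864]
```

View pics/s10c.png

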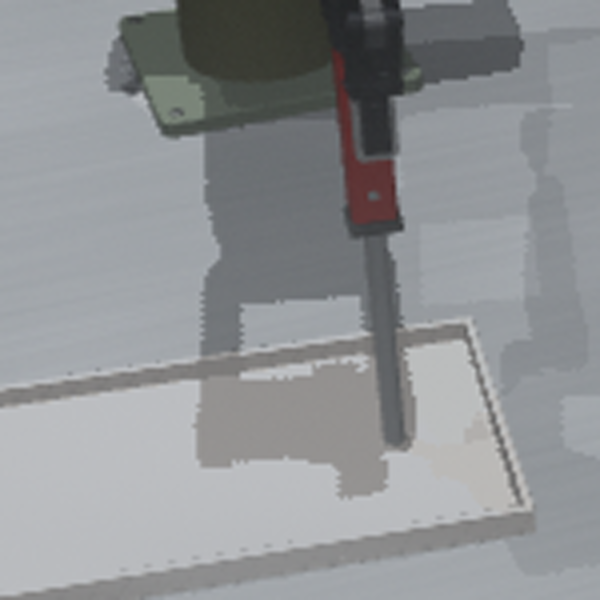

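>>> {"op": "play_rows", "data": {
  "commands": [
    {"x": -0.2,"y": -1.8,"z": -0.1,"ax": 0,"ay": 0,"az": 0,"gripper": 0},
    {"x": -0.2,"y": -1.8,"z": -0.3,"ax": 0,"ay": 0,"az": 0,"gripper": 0}
  ]
}}

```text
t: 8.93
eef_pos: [0.5056, -0.0745, 0.1892]
orientation: [0.003, 0.75, 0.661, 0.002]
ft_force: [-3.2, 2.6, 11.6]
gripper_width: 0.273
```

```bash
python3 look.py 11 scene wrist; python3 - <<'E'
from h import *
a=cv2.imread("pics/scene11.png")[130:280,120:270]
cv2.imwrite("pics/s11c.png",cv2.resize(a,None,fx=4,fy=4,interpolation=cv2.INTER_CUBIC))
E
```

```text
tcp [ 0.5056295  -0.07448467  0.18917355] zdir [ 0.00746702 -0.00100053 -0.99997162] jaw -7.227258343483398 F [-3.22939305  2.60033994 11.61607567] [1.16772703 1.2890317  0.06490233] w 0.27264930663187475 8.925
scene pred tip [ 0.50701836 -0.07467076  0.00317882] [204.82305641 242.76086793]
wrist pred tip [ 0.50701836 -0.07467076  0.00317882] [279.84177562 187.24051185]
```

View pics/s11c.png

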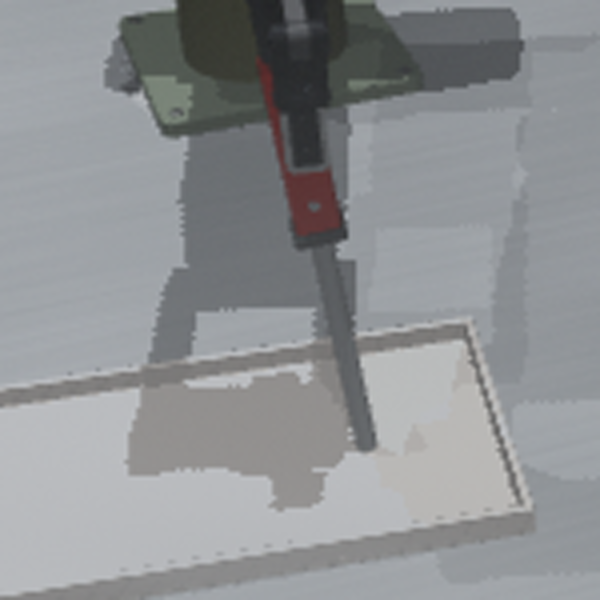

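View pics/wrist11.png

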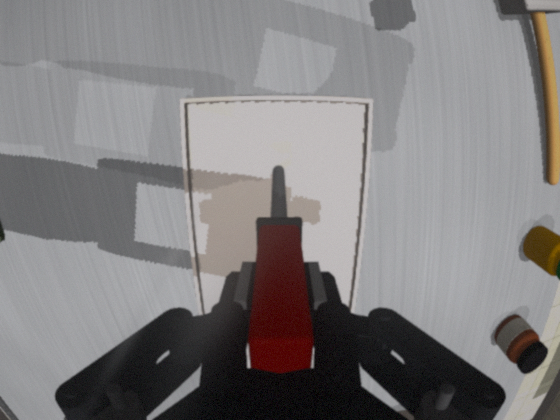

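>>> {"op": "play_rows", "data": {
  "commands": [
    {"x": -0.1,"y": 0,"z": -0.5,"ax": 0,"ay": 0.4,"az": 0,"gripper": 0},
    {"x": -0.3,"y": -1.0,"z": -0.7,"ax": 0,"ay": 0,"az": 0,"gripper": 0},
    {"x": -0.3,"y": -1.4,"z": -0.8,"ax": 0,"ay": 0,"az": 0,"gripper": 0}
  ]
}}

```text
t: 9.4
eef_pos: [0.5028, -0.1042, 0.1842]
orientation: [0.007, 0.751, 0.661, 0.001]
ft_force: [-6.3, 0.3, 19.6]
gripper_width: 0.278
```

```bash
cat > lk.sh <<'E'
python3 look.py $1 scene
python3 - <<P
from h import *
a=cv2.imread("pics/scene$1.png")[130:280,70:270]
cv2.imwrite("pics/s$1c.png",cv2.resize(a,None,fx=4,fy=4,interpolation=cv2.INTER_CUBIC))
P
E
bash lk.sh 12
```

```text
tcp [ 0.50283648 -0.10421698  0.18415333] zdir [ 0.01085775 -0.00788674 -0.99990995] jaw -7.306395163928902 F [-6.29787447  0.25831362 19.58630058] [0.91756662 2.24294929 0.32952683] w 0.2780073486926216 9.4
scene pred tip [ 0.50485602 -0.10568391 -0.00182992] [191.06140872 247.29438684]
```

View pics/s12c.png

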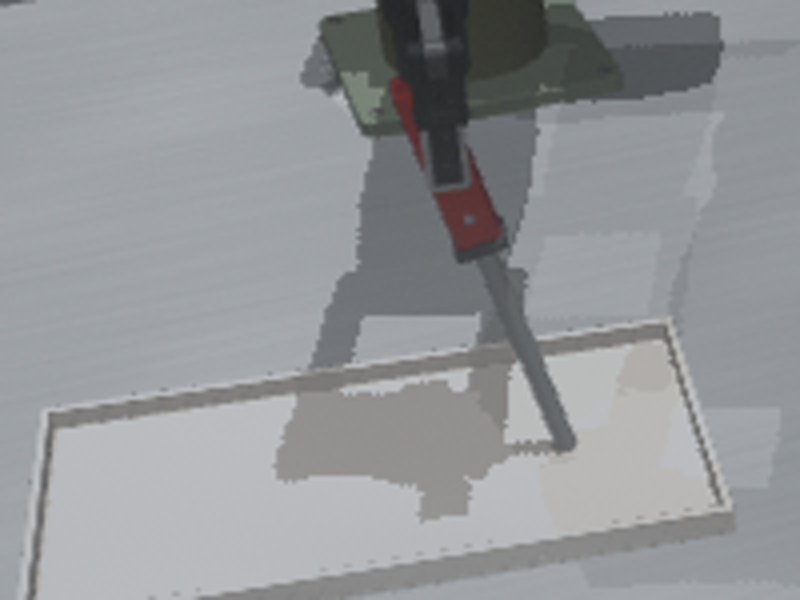

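>>> {"op": "play_rows", "data": {
  "commands": [
    {"x": -0.3,"y": -1.7,"z": -0.7,"ax": 0,"ay": 0.5,"az": 0,"gripper": 0},
    {"x": -0.3,"y": -1.7,"z": -0.8,"ax": 0,"ay": 0,"az": 0,"gripper": 0},
    {"x": -0.3,"y": -1.6,"z": -1.0,"ax": 0,"ay": 0,"az": 0,"gripper": 0}
  ]
}}

```text
t: 9.82
eef_pos: [0.4942, -0.1596, 0.164]
orientation: [0.006, 0.751, 0.66, -0.002]
ft_force: [-2.1, 1.1, 5.3]
gripper_width: 0.271
```

```bash
bash lk.sh 13
```

```text
tcp [ 0.49417058 -0.15963807  0.1640268 ] zdir [ 0.00522567 -0.01144913 -0.9999208 ] jaw -7.346169874484412 F [-2.07978812  1.11820959  5.3225922 ] [0.7465905  0.38257128 0.13234331] w 0.2714347180466429 9.825
scene pred tip [ 0.49514256 -0.16176761 -0.02195847] [166.06817146 258.02534681]
```

View pics/s13c.png

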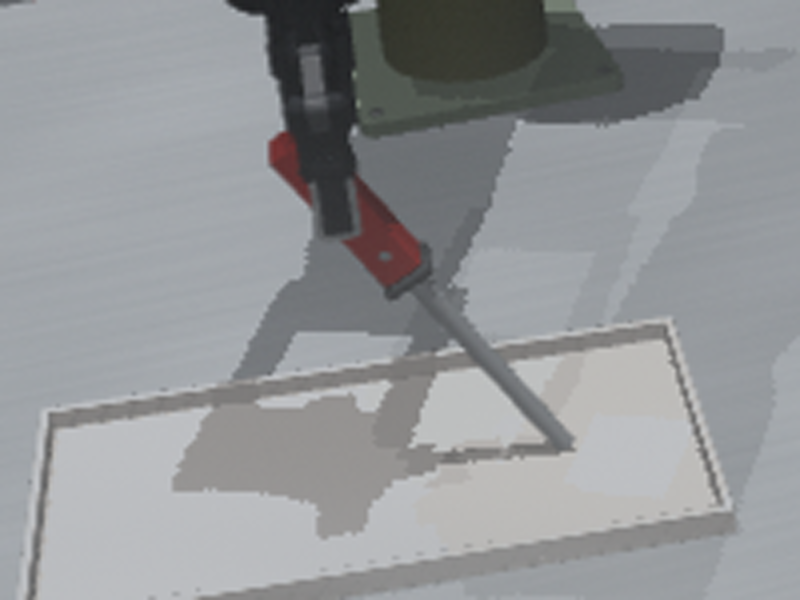

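>>> {"op": "play_rows", "data": {
  "commands": [
    {"x": -0.2,"y": -1.5,"z": -1.2,"ax": 0.5,"ay": 0.2,"az": 0,"gripper": 0},
    {"x": -0.2,"y": -1.4,"z": -1.2,"ax": 0,"ay": 0,"az": 0,"gripper": 0},
    {"x": -0.2,"y": -1.3,"z": -1.3,"ax": 0,"ay": 0,"az": 0,"gripper": 0},
    {"x": -0.2,"y": -1.2,"z": -1.4,"ax": 0,"ay": 0,"az": 0,"gripper": 0}
  ]
}}

```text
t: 10.38
eef_pos: [0.4866, -0.2211, 0.1136]
orientation: [0.005, 0.752, 0.66, -0.001]
ft_force: [-0.9, 0.4, 3.3]
gripper_width: 0.272
```

```bash
bash lk.sh 14
```

```text
tcp [ 0.48660833 -0.22112249  0.11357165] zdir [ 0.00554386 -0.00837734 -0.99994954] jaw -7.463223607926734 F [-0.93158387  0.4018473   3.28721905] [0.67713969 0.12091894 0.14763938] w 0.27195214805707413 10.375
scene pred tip [ 0.48763949 -0.22268067 -0.07241897] [141.34558548 280.34055734]
```

View pics/s14c.png

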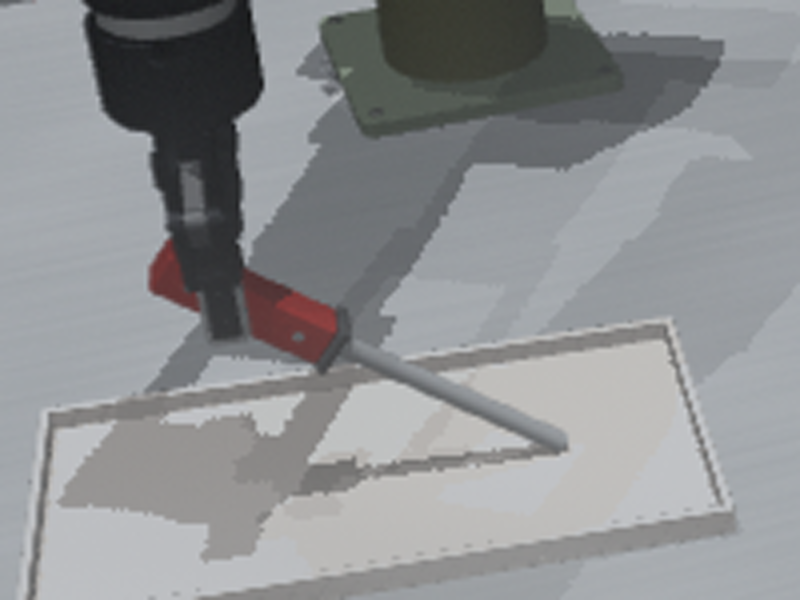

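>>> {"op": "play_rows", "data": {
  "commands": [
    {"x": -0.2,"y": -1.4,"z": -2.0,"ax": 0.4,"ay": 0.2,"az": 0,"gripper": 0},
    {"x": -0.1,"y": -0.9,"z": -1.6,"ax": 0,"ay": 0,"az": 0,"gripper": 0},
    {"x": -0.1,"y": -0.7,"z": -1.7,"ax": 0,"ay": 0,"az": 0,"gripper": 0},
    {"x": 0,"y": 0,"z": 0,"ax": 0,"ay": 0,"az": 0,"gripper": 0}
  ]
}}

```text
t: 10.92
eef_pos: [0.4825, -0.2551, 0.0559]
orientation: [0.002, 0.753, 0.658, 0.0]
ft_force: [0.9, -0.7, 1.3]
gripper_width: 0.272
```

```bash
bash lk.sh 15
```

```text
tcp [ 0.48251983 -0.25507974  0.05589683] zdir [ 0.00313682 -0.00339082 -0.99998933] jaw -7.65750028158438 F [ 0.89370335 -0.67073507  1.27559478] [ 0.42684628 -0.04513113 -0.03895689] w 0.2721166466376505 10.925
scene pred tip [ 0.48310328 -0.25571044 -0.13010119] [130.51523519 302.01105162]
```

View pics/s15c.png

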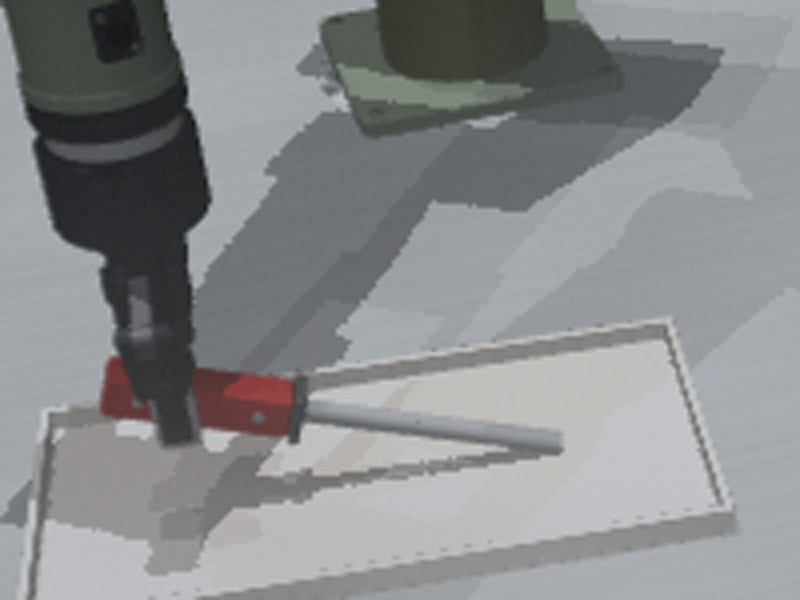

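>>> {"op": "play_rows", "data": {
  "commands": [
    {"x": 0,"y": -0.6,"z": -1.7,"ax": 0,"ay": 0,"az": 0.3,"gripper": 0},
    {"x": -0.1,"y": -0.4,"z": -1.6,"ax": 0,"ay": 0,"az": 0,"gripper": 0},
    {"x": 0,"y": -0.1,"z": -1.0,"ax": 0,"ay": 0,"az": 0,"gripper": 0},
    {"x": 0,"y": 0,"z": 0,"ax": 0,"ay": 0,"az": 0,"gripper": 0}
  ]
}}

```text
t: 11.48
eef_pos: [0.4827, -0.2665, 0.0113]
orientation: [0.004, 0.75, 0.661, 0.0]
ft_force: [0.3, -0.9, 3.3]
gripper_width: 0.271
```

```bash
bash lk.sh 16; python3 look.py 16b wrist
```

```text
tcp [ 0.48265287 -0.26648318  0.01129733] zdir [ 0.00546557 -0.00508294 -0.99997215] jaw -7.24825578079232 F [ 0.30344184 -0.86092146  3.3327865 ] [ 0.46334547 -0.12708166 -0.10858124] w 0.2709118009359735 11.475
scene pred tip [ 0.48366947 -0.26742861 -0.17469749] [128.74321089 317.69037463]
tcp [ 0.48275783 -0.26647991  0.01167027] zdir [ 0.00561882 -0.00527347 -0.99997031] jaw -7.231785637452704 F [ 0.92653601 -0.49177011  1.84088878] [ 0.36048726 -0.11301872 -0.08755409] w 0.27230626340002234 11.525
wrist pred tip [ 0.48380293 -0.26746078 -0.17432421] [279.84018718 187.24095134]
```

View pics/s16c.png

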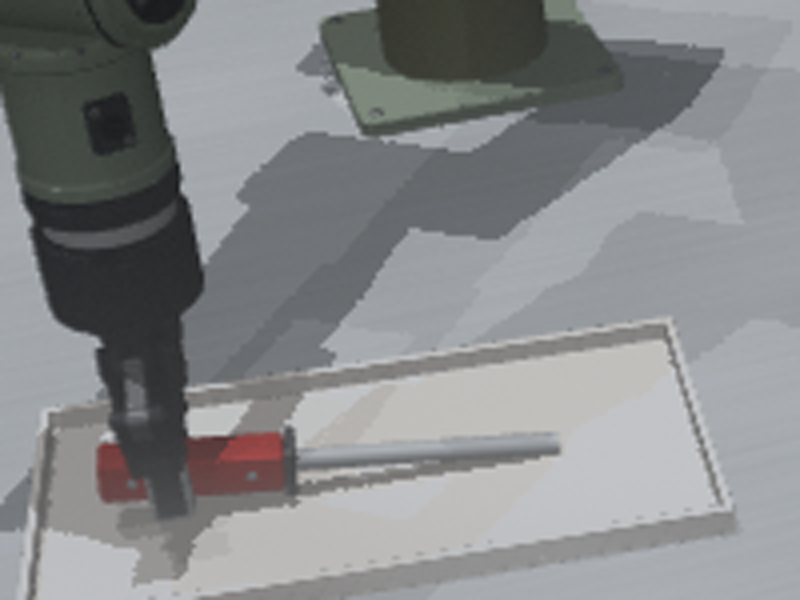

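View pics/wrist16b.png

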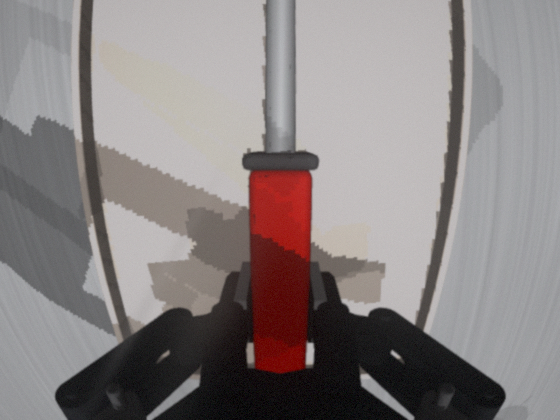

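>>> {"op": "play_rows", "data": {
  "commands": [
    {"x": -0.1,"y": 0.7,"z": 0.0,"ax": 0.3,"ay": 0.3,"az": 0,"gripper": 0},
    {"x": -0.1,"y": 0.7,"z": 0.0,"ax": 0,"ay": 0,"az": 0,"gripper": 0},
    {"x": -0.1,"y": 0.7,"z": 0.0,"ax": 0,"ay": 0,"az": 0,"gripper": 0},
    {"x": 0,"y": 0,"z": -0.2,"ax": 0,"ay": 0,"az": 0,"gripper": 0},
    {"x": 0,"y": 0,"z": 0,"ax": 0,"ay": 0,"az": 0,"gripper": 0}
  ]
}}

```text
t: 12.2
eef_pos: [0.4793, -0.2425, 0.0103]
orientation: [-0.0, 0.749, 0.662, -0.0]
ft_force: [-0.7, -2.2, 2.6]
gripper_width: 0.27
```

```bash
bash lk.sh 17; python3 look.py 17b wrist
```

```text
tcp [ 0.47930961 -0.24250795  0.01029408] zdir [-4.97982481e-04  4.62520297e-04 -9.99999769e-01] jaw -7.074653138939633 F [-0.6688528  -2.20179689  2.5800024 ] [ 0.32359886 -0.03720066 -0.00716235] w 0.2704369931892935 12.2
scene pred tip [ 0.47921698 -0.24242192 -0.17570588] [139.38863781 313.82546286]
tcp [ 0.47933591 -0.24255964  0.01035558] zdir [-4.86370452e-04  5.02882178e-04 -9.99999755e-01] jaw -7.080671006888579 F [-1.02056745  0.56957489  1.54642848] [ 0.5222407  -0.02612906  0.05781052] w 0.27470350733952975 12.25
wrist pred tip [ 0.47924544 -0.24246611 -0.17564438] [279.83618671 187.23922438]
```

View pics/s17c.png

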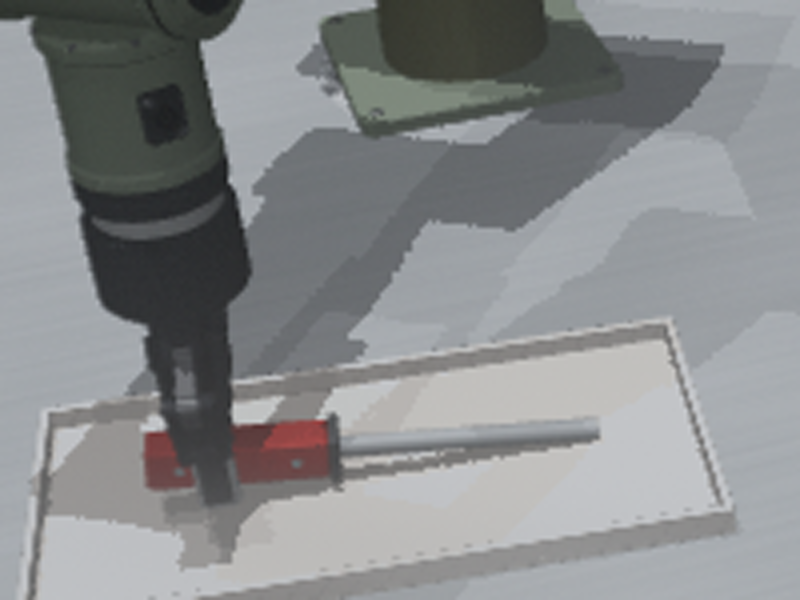

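View pics/wrist17b.png

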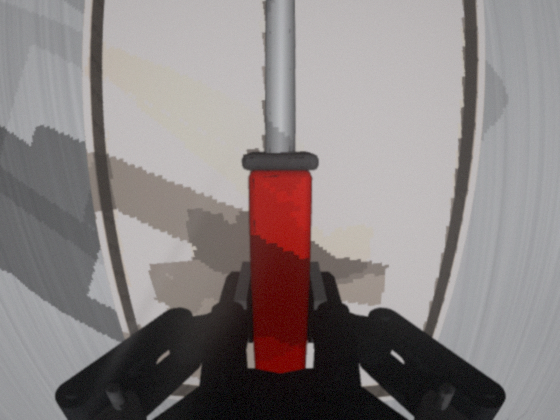

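>>> {"op": "play_rows", "data": {
  "commands": [
    {"x": 0,"y": 0,"z": -0.25,"ax": 0,"ay": 0,"az": 0,"gripper": 0},
    {"x": 0,"y": 0,"z": -0.2,"ax": 0,"ay": 0,"az": 0,"gripper": 0},
    {"x": 0,"y": 0,"z": 0,"ax": 0,"ay": 0,"az": 0,"gripper": 0}
  ]
}}

```text
t: 12.68
eef_pos: [0.4794, -0.2432, 0.0058]
orientation: [-0.0, 0.75, 0.662, 0.0]
ft_force: [-0.5, -0.6, 2.1]
gripper_width: 0.275
```

Still clear of the floor, tilt about 4°. Release gently.

>>> {"op": "play_rows", "data": {
  "commands": [
    {"x": 0,"y": 0,"z": 0,"ax": 0,"ay": 0,"az": 0,"gripper": 0.35},
    {"x": 0,"y": 0,"z": 0,"ax": 0,"ay": 0,"az": 0,"gripper": 0.5},
    {"x": 0,"y": 0,"z": 0,"ax": 0,"ay": 0,"az": 0,"gripper": 0.7},
    {"x": 0,"y": 0,"z": 0,"ax": 0,"ay": 0,"az": 0,"gripper": 0.7},
    {"x": 0,"y": 0,"z": 2,"ax": 0,"ay": 0,"az": 0,"gripper": 0.7},
    {"x": 0,"y": 0,"z": 4,"ax": 0,"ay": 0,"az": 0,"gripper": 0.7},
    {"x": 0,"y": 0,"z": 5,"ax": 0,"ay": 0,"az": 0,"gripper": 0.7},
    {"x": 0,"y": -2,"z": 5,"ax": 0,"ay": 0,"az": 0,"gripper": 0.7},
    {"x": 0,"y": -3,"z": 4,"ax": 0,"ay": 0,"az": 0,"gripper": 0.7},
    {"x": 0,"y": 0,"z": 0,"ax": 0,"ay": 0,"az": 0,"gripper": 0.7}
  ]
}}

```text
t: 13.92
eef_pos: [0.4763, -0.292, 0.21]
orientation: [-0.002, 0.749, 0.663, -0.001]
ft_force: [-0.9, 0.6, -1.2]
gripper_width: 0.698
```

```bash
python3 look.py 18 scene wrist top
```

```text
tcp [ 0.47633033 -0.29201635  0.20997473] zdir [-0.00459589  0.00136297 -0.99998851] jaw -6.996206936619659 F [-0.94784091  0.62481212 -1.15266258] [-0.02682984 -0.01334742 -0.00889921] w 0.6978474940834076 13.925
scene pred tip [ 0.47547549 -0.29176283  0.02397687] [100.11879278 250.27567167]
wrist pred tip [ 0.47547549 -0.29176283  0.02397687] [279.83171561 187.237592  ]
top pred tip [ 0.47547549 -0.29176283  0.02397687] [453.60352165 270.06054067]
```

View pics/scene18.png

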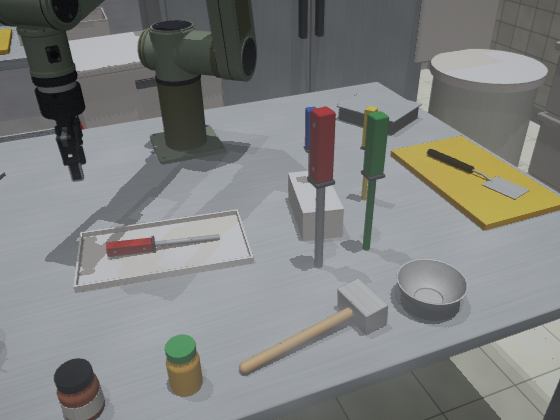

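View pics/wrist18.png

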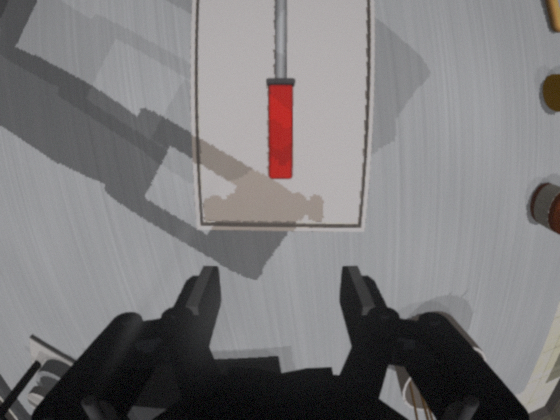

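```bash
python3 - <<'E'
from h import *
c=eyes.read_camera("scene")
a=atz(ray(c,107,249),.016);b=atz(ray(c,219,238),.010)
T=[atz(ray(c,*x),.016) for x in [(82,232.5),(238,210),(253,257.5),(73.75,287)]]
ct=np.mean(T,0); u=np.array([.1279,.9918]); 
m=(a+b)/2; print(a,b,np.linalg.norm(a-b),m,ct,(m-ct)[:2]@u,(m-ct)[:2]@[.9918,-.1279],np.degrees(np.arctan2(*(b-a)[1::-1])))
E
```

```text
[ 0.46517548 -0.27808946  0.016     ] [ 0.51111311 -0.04285543  0.01      ] 0.23975260327269718 [ 0.4881443  -0.16047244  0.013     ] [ 0.49684585 -0.16146498  0.016     ] -0.00012853299004970736 -0.008757146344099962 78.9500734959152
```

View pics/top18.png

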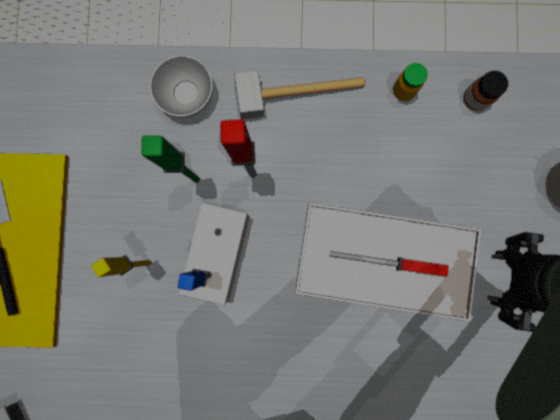

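```bash
python3 -c "
from bench import robot
print(robot.job_done())"
```

```text
the job is handed in; nothing more can be done
None
```

The red-handled steel now lies flat in the middle of the tray, along its length, with the handle at the end away from the block. The job is handed in at about 14 s of the 51 s allowed.

- **How it went:** I drew the small red steel out of the block and set its tip on the tray floor. Still pinching the handle, I swung it down over the tip to about 4° from flat. I then dragged it about 2 cm along the tray to centre it, let go and raised the arm clear.
- **Last checks:** In the top view the steel's middle is within about 1 px of the tray's centre, and its direction is within about 1° of the tray's length. The scene view agreed lengthwise but was about 9 mm off across the width and about 4° off in direction, from rough pixel picks. The blue steel and the look-alikes still stand, and the gripper touches nothing.
- **What went wrong:** At the start of the swing, over roughly the first 5°, the tip slid about 18 mm along the tray floor. With more downward pressure it then held almost still until the steel was nearly flat. The centring drag made up for the slide.
- **Forces:** The highest force I read was about 20 N; I read it only at the end of each move.

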